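# Find the loose display posts by feel

## Robot

A 7-joint arm with a two-finger parallel gripper is mounted at the origin on the work surface. World frame = base frame: x ahead of the robot, y to its left, z up, the work surface at z = 0. Lengths are in m, angles in rad, forces in N, time in s.
With the tool pointing down it reaches from about 0.4 to 0.85 m from the base axis. Payload 10.4 kg.
Tool frame: the origin (TCP) lies midway between the tips of the shut fingers; the grasp point (between the pads) lies 19 mm behind it; z points along the fingers, y is the line along which they close (so a half turn about z gives the same grasp; the last joint's range is limited). The gripper opens to 87 mm and grips with 3 to 60 N. Pads are 19 mm wide; open, the fingers measure 117 mm over their backs; the gripper's body (75 mm by 190 mm) begins 51 mm behind the grasp point.
Start: joints at [1.167, 0.332, -0.065, 1.46, 0.022, 1.35, -0.088], TCP at [0.232, -0.58, 0.223] pointing down, gripper open.
Joint ranges: [-2.6, 2.6], [-0.5, 2.12], [-1.47, 1.34], [0.16, 2.42], [-1.27, 4.41], [0.06, 2.06], [-2.6, 2.6]. Speed limits (rad/s): [2.22, 2.22, 2.79, 2.79, 3.14, 3.14, 3.14].

## Interface

Orientations are given as a unit quaternion [w, x, y, z].
In Python, from rig import * gives the robot as it stands.
- The arm moves only by the shell command python3 -m jog 'ROWS' [OPENING] [FORCE]. ROWS is JSON, one flat list of numbers, 6 for each row, row after row: the shift along the tool's x, y, z in m, then the turn, a rotation vector about the tool's x, y, z in degrees. In form: [x, y, z, ax, ay, az, x, y, z, ax, ay, az, ...]. A call has 1 to 5 rows; each row is the pose to reach, as a shift and turn from the pose commanded when the call began, along the tool's axes at that moment; what a row does not reach only later rows make up. A row lasts 1/12 s, in which the tool goes at most 41.7 mm and 7.16 degrees, less where a joint would pass 70% of its speed; a pose out of reach is approached as far as the arm can. A call with a gripper value outside its range is refused whole. OPENING is the closure in counts, from 0 (fully open) to 255 (shut), set as the call begins (- or left out, the last holds). The fingers move at their own pace and stop on an object; FORCE is the grip in N (left out, the last holds). Time passes only in rows, so rows that repeat a pose let the fingers close. It gives the time, the measured TCP pose, the force, the opening and the grip force at its end, in the units of the state.
- sense(): the state, without advancing time (a new reading comes with each control period).
- read_camera(name): name is "scene" or "side" or "wrist"; returns (picture, depth): 400x640x3 uint8, blue, green, red; 400x640 float32, m along the optical axis (not along the pixel's ray), 0 where there is no reading.
- get_calibration(name): a dict with "intrinsics" (3x3 intrinsics, pixels), "rvec" (rotation vector, rad) and "tvec" (3), from world to camera coordinates, as OpenCV has them. Camera axes: x right, y down, z forward; pixel columns grow to the right and rows downward; lengths in m; the calibration is good to about 2 mm. The wrist camera is an equidistant fisheye: a pixel r from the principal point sees the ray r / f radians off the axis. A picture is of the moment at which its call begins: read the wrist's pose just before it. get_calibration takes no time and is no camera call; for the wrist camera it gives the pose at the moment of the call.
- finish_job(): hands the job in; it is judged then, once.
The state is a dict: "time": time; "q": joint angles; "joint_vel": joint speeds; "joint_efforts": joint torques, N m; "tcp_pos": TCP position; "orientation": TCP orientation; "wrist_force": force on the tool from outside, world axes, zero at the start; "wrist_torque": the same for the moment, N m; "width": finger opening in m; "grip_force": force on a finger pad.
Only numpy, scipy, OpenCV 4.12 (cv2) and the standard library are available. Lean on these libraries where they do the work, as an engineer would, in place of code of your own. Each camera call takes 0.05 s, during which the arm holds its last target. There are 200 camera calls.

## Task

Two of the four posts in the jewellery display base have worked loose. Find them by feel: take hold of a post and wiggle it gently side to side to judge its play, without straining the base. Lift out the two loose ones and stand each upright, fully home, in a hole of the repair block; leave the firm posts in place in the base, and do not disturb the jars or the hand tool.

Things in the scene. Friction and masses are not known exactly. Their poses are not given: they have to be found in the camera images.
- post_a: Pale wooden display post, upright; all four look alike. Origin: centre of the underside of its flange, z up. Flange 40 mm diameter x 8 mm; above it a round shaft 24 mm in diameter, top at 94 mm (top edge bevelled). Below the flange a tenon 25 mm long, foot edge bevelled, sits in a hole. 60 to 130 g. Any post may be loose.
- post_b: Pale wooden display post, upright; all four look alike. Origin: centre of the underside of its flange, z up. Flange 40 mm diameter x 8 mm; above it a round shaft 24 mm in diameter, top at 94 mm (top edge bevelled). Below the flange a tenon 25 mm long, foot edge bevelled, sits in a hole. 60 to 130 g. Any post may be loose.
- post_c: Pale wooden display post, upright; all four look alike. Origin: centre of the underside of its flange, z up. Flange 40 mm diameter x 8 mm; above it a round shaft 24 mm in diameter, top at 94 mm (top edge bevelled). Below the flange a tenon 25 mm long, foot edge bevelled, sits in a hole. 60 to 130 g. Any post may be loose.
- post_d: Pale wooden display post, upright; all four look alike. Origin: centre of the underside of its flange, z up. Flange 40 mm diameter x 8 mm; above it a round shaft 24 mm in diameter, top at 94 mm (top edge bevelled). Below the flange a tenon 25 mm long, foot edge bevelled, sits in a hole. 60 to 130 g. Any post may be loose.
- stand: Fixed dark wooden base, 80 mm (own x) x 320 mm (own y) x 40 mm high; origin at the centre of its underside, on the table. Holes 0 to 3 in a row along its y, 80 mm apart, a post in each. A firm post gives 1 mm or so each way and 1 mm up, and cannot be drawn; a loose one (tenon 13 mm) shifts 4 mm each way, held only by its weight. Pushes on a post up to 8 N do no harm; over 25 N, any way, strain it.
- stand_hole0 (a point): Centre of the mouth of one of the four round blind holes (0 and 3 are the end ones) in the base, 21 mm wide, 32 mm deep, in its top face 40 mm above the table; axes as the base's.
- stand_hole1 (a point): Centre of the mouth of one of the four round blind holes (0 and 3 are the end ones) in the base, 21 mm wide, 32 mm deep, in its top face 40 mm above the table; axes as the base's.
- stand_hole2 (a point): Centre of the mouth of one of the four round blind holes (0 and 3 are the end ones) in the base, 21 mm wide, 32 mm deep, in its top face 40 mm above the table; axes as the base's.
- stand_hole3 (a point): Centre of the mouth of one of the four round blind holes (0 and 3 are the end ones) in the base, 21 mm wide, 32 mm deep, in its top face 40 mm above the table; axes as the base's.
- block: Fixed plywood repair block, 160 mm (own x) x 80 mm (own y) x 40 mm high; origin at the centre of its underside on the table. Two empty holes.
- block_hole0 (a point): Centre of the mouth of one of the two round blind holes in the repair block, 21 mm wide, 30 mm deep, 80 mm apart along the block's own x, in its top face 40 mm above the table; axes as the block's.
- block_hole1 (a point): Centre of the mouth of one of the two round blind holes in the repair block, 21 mm wide, 30 mm deep, 80 mm apart along the block's own x, in its top face 40 mm above the table; axes as the block's.
- frit_jar: Bystander: squat amber glass jar with black cap, 60 mm diameter, 75 mm high, beyond the base; origin centre of underside.
- bead_jar: Bystander: small yellow jar with white cap, 52 mm diameter, 60 mm high, beyond the work; origin centre of underside.
- cutter: Bystander: green-handled hand tool lying on the table, about 160 mm long, beyond the base's right end (-y); origin at the middle of its underside.
Not all that is in view belongs to the job. Of the things that look like the block, take the one that is farthest to the robot's right at the start. What is shaped like the post_a but red is not meant.

How it is judged:
By the outcome, as a careful person would: the job done as asked, in the order asked, and still so for the second after the job is handed in, with the robot touching nothing.
It also fails if it takes over 72 s, if anything falls off the work surface, if the arm or the gripper's body presses on something with over 40 N, if the wrist force passes 120 N, or if a joint passes its speed limit or range.

## Working session

There is one attempt and no reset: what is moved stays moved. The work goes in short steps, Python scripts to look and compute and a shell command to move; the robot and the scene stay as the last step left them, time stands still between calls to the robot, and variables do not carry over. Pictures are saved under pics/ and viewed, at most 10 in all, crops included, and the job is handed in when it is done.

```bash
ls; mkdir -p pics; python3 - <<'E'
from rig import *
import cv2,numpy as np
s=sense();print({k:np.round(v,3).tolist() for k,v in s.items()})
for n in("scene","side"):
    p,d=read_camera(n);c=get_calibration(n);print(n,c)
    cv2.imwrite(f"pics/{n}0.png",p);np.savez(f"{n}0.npz",p=p,d=d,K=c["intrinsics"],r=c["rvec"],t=c["tvec"])
E
```

```text
pics
{'time': 0.0, 'q': [1.167, 0.333, -0.065, 1.461, 0.022, 1.35, -0.088], 'joint_vel': [0.0, 0.0, 0.001, -0.001, 0.001, -0.001, 0.0], 'joint_efforts': [0.0, -62.325, 0.025, -38.989, -0.061, 0.04, 0.0], 'tcp_pos': [0.232, -0.58, 0.222], 'orientation': [-0.001, 0.982, 0.189, -0.0], 'wrist_force': [-0.109, 0.422, 0.057], 'wrist_torque': [-0.009, -0.027, -0.031], 'grip_force': 0.0, 'width': 0.087}
scene {'intrinsics': array([[375.67010221,   0.        , 318.67172487],
       [  0.        , 375.67010221, 199.12798829],
       [  0.        ,   0.        ,   1.        ]]), 'rvec': array([ 2.10542731,  1.13559251, -0.4537582 ]), 'tvec': array([-0.25525881, -0.27215479,  1.41419027])}
side {'intrinsics': array([[509.1888238 ,   0.        , 308.63131254],
       [  0.        , 509.1888238 , 209.39934287],
       [  0.        ,   0.        ,   1.        ]]), 'rvec': array([ 0.32837917, -2.83898763,  1.1282458 ]), 'tvec': array([0.47433432, 0.17621288, 1.35466463])}
```

View pics/scene0.png

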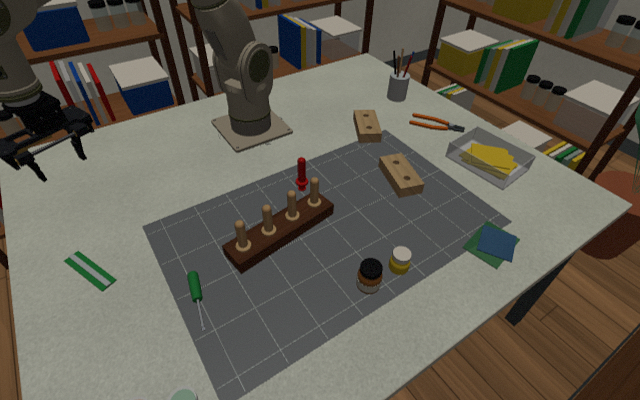

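View pics/side0.png

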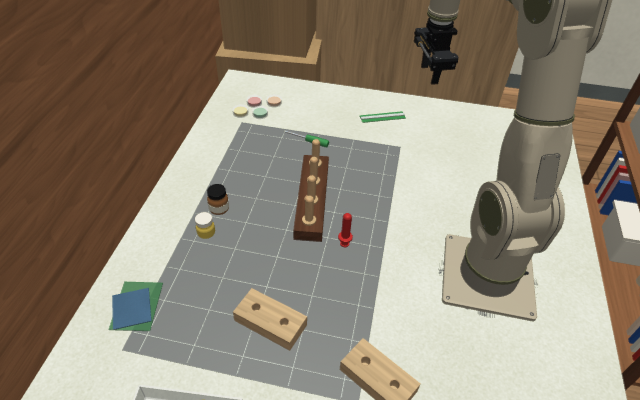

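Scene view: the stand's posts are at about (242,228), (267,212), (292,198), (315,184). The red post is at (302,172). Block candidates are at (400,174) and (367,125), and the jars at (370,273) and (400,260). The side view shows the blocks at (270,316) and (380,373).

```bash
cat > h.py <<'E'
import cv2,numpy as np
def load(n):
    f=np.load(n+".npz");R,_=cv2.Rodrigues(f["r"]);return f["p"],f["d"],f["K"],R,f["t"]
def cloud(n):
    p,d,K,R,t=load(n);v,u=np.indices(d.shape)
    c=np.stack([(u-K[0,2])/K[0,0]*d,(v-K[1,2])/K[1,1]*d,d],-1)
    return p,d,(c-t.ravel())@R
def onplane(n,u,v,z):
    p,d,K,R,t=load(n);r=R.T@np.linalg.inv(K)@[u,v,1];o=-R.T@t.ravel();return o+r*(z-o[2])/r[2]
E
python3 - <<'E'
from h import *
for n in("scene0","side0"):
    p,d,X=cloud(n);ok=d>0
    x,y,z=X[...,0],X[...,1],X[...,2]
    reg=ok&(x>.25)&(x<.9)&(y>-.5)&(y<.6)
    hsv=cv2.cvtColor(p,cv2.COLOR_BGR2HSV)
    m=(reg&(z>.10)&(z<.15)).astype(np.uint8)
    k,l,st,ce=cv2.connectedComponentsWithStats(m)
    print(n,"tall")
    for i in range(1,k):
        if st[i,4]>12:
            q=X[l==i];print(st[i,4],ce[i].round(1),np.median(q,0).round(4),q.max(0).round(3),q.min(0).round(3),p[l==i].mean(0).round())
    m=(reg&(z>.03)&(z<.05)).astype(np.uint8)
    k,l,st,ce=cv2.connectedComponentsWithStats(m)
    print("mid")
    for i in range(1,k):
        if st[i,4]>60:
            q=X[l==i];r=cv2.minAreaRect(q[:,:2].astype(np.float32));print(st[i,4],ce[i].round(1),np.median(q[:,2]).round(4),np.round(r[0],4),np.round(r[1],3),r[2],p[l==i].mean(0).round())
    print("scale")
a=cv2.imread("pics/scene0.png")[105:265,220:430];b=cv2.imread("pics/side0.png")[130:400,225:425]
a=cv2.resize(a,None,fx=2.3,fy=2.3,interpolation=2);b=cv2.resize(b,None,fx=1.5,fy=1.5,interpolation=2)
c=np.zeros((410,795,3),np.uint8);c[:a.shape[0],:a.shape[1]]=a;c[:b.shape[0],485:485+b.shape[1]]=b
cv2.imwrite("pics/c0.png",c)
E
```

```text
scene0 tall
58 [300.9 161.5] [ 0.3962 -0.0232  0.1114] [ 0.406 -0.008  0.119] [ 0.384 -0.033  0.1  ] [17. 18. 87.]
102 [313.9 183.6] [ 0.5064 -0.0495  0.1219] [ 0.514 -0.035  0.134] [ 0.489 -0.058  0.1  ] [45. 66. 84.]
105 [290.9 197. ] [ 0.5178 -0.1287  0.1235] [ 0.525 -0.114  0.134] [ 0.506 -0.137  0.1  ] [45. 67. 86.]
116 [266.2 211.5] [ 0.5291 -0.2067  0.122 ] [ 0.535 -0.193  0.134] [ 0.515 -0.216  0.101] [46. 68. 87.]
130 [239.3 227.2] [ 0.541  -0.2851  0.1235] [ 0.546 -0.272  0.134] [ 0.526 -0.294  0.1  ] [47. 69. 88.]
mid
314 [369.5 128.5] 0.0382 [0.2789 0.3367] [0.082 0.096] 61.09622573852539 [ 65.  94. 114.]
405 [481.3 165. ] 0.0398 [0.6443 0.5062] [0.24  0.085] 27.265670776367188 [67. 88. 93.]
898 [401.2 171.7] 0.038 [0.5231 0.269 ] [0.083 0.165] 73.1506118774414 [ 69.  98. 119.]
81 [301.1 181. ] 0.0334 [ 0.3947 -0.0225] [0.037 0.031] 60.795982360839844 [14. 15. 94.]
2413 [276.2 229.1] 0.0381 [ 0.5167 -0.1634] [0.084 0.322] 8.003186225891113 [26. 41. 63.]
103 [399.1 263.3] 0.0363 [0.786  0.0205] [0.047 0.029] 30.76339340209961 [29. 80. 92.]
183 [368.3 281.5] 0.0426 [ 0.7839
[... 553 characters left out ...]
02  0.125] [ 0.377 -0.026  0.1  ] [ 37.  39. 136.]
mid
1527 [311.4 197.8] 0.0416 [ 0.5146 -0.1618] [0.08  0.328] 8.145596504211426 [48. 67. 98.]
124 [217.6 203.7] 0.0419 [ 0.7682 -0.0533] [0.059 0.04 ] 31.396852493286133 [ 61.  82. 102.]
101 [204.7 228. ] 0.0366 [0.7713 0.0437] [0.049 0.028] 31.182491302490234 [ 65. 131. 149.]
101 [344.6 237.5] 0.0362 [ 0.389  -0.0117] [0.039 0.03 ] 0.9111104011535645 [ 42.  44. 156.]
2057 [269.9 315.7] 0.0411 [0.5224 0.2708] [0.086 0.164] 73.23873901367188 [124. 165. 193.]
1171 [363.2 363.2] 0.0418 [0.2736 0.3418] [0.082 0.098] 59.66738510131836 [123. 164. 191.]
282 [172.4 395. ] 0.0413 [0.6524 0.5055] [0.172 0.022] 12.833529472351074 [144. 153. 151.]
scale
```

View pics/c0.png

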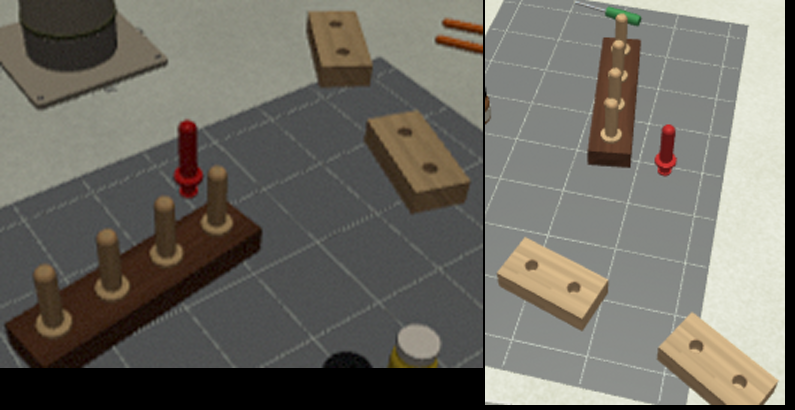

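The block is the one at (0.523, 0.270), which has the lower y of the two. Both cameras agree on the stand line to about 2 mm. Next I work out the move to the first post.

```bash
cat > go.py <<'E'
import sys,numpy as np
from rig import *
from scipy.spatial.transform import Rotation as Ro
# usage: go.py x y z yaw_deg -> shift in current tool axes, rotvec deg
x,y,z,yaw=map(float,sys.argv[1:5]);s=sense();w,a,b,c=s["orientation"]
R=Ro.from_quat([a,b,c,w]);T=Ro.from_euler('z',yaw,degrees=True)*Ro.from_euler('x',180,degrees=True)
print("t",round(s["time"],2),"tcp",np.round(s["tcp_pos"],4),"F",np.round(s["wrist_force"],2),"w",round(s["width"],4),"q",np.round(s["q"],2))
print("shift",np.round(R.inv().apply(np.array([x,y,z])-s["tcp_pos"]),4).tolist(),"rot",np.round((R.inv()*T).as_rotvec(degrees=True),2).tolist())
E
python3 go.py .5325 -.2814 .20 98.1
python3 - <<'E'
from h import *
print([onplane("scene0",u,v,.04)[:2].round(4) for u,v in((220+405/2.3,105+132/2.3),(220+430/2.3,105+168/2.3))])
print([onplane("side0",u,v,.04)[:2].round(4) for u,v in((225+(531-485)/1.5,130+265/1.5),(225+(574-485)/1.5,130+287/1.5))])
E
```

```text
t 0.1 tcp [ 0.2321 -0.5799  0.2218] F [-0.67 -0.41  0.21] w 0.0875 q [ 1.17  0.33 -0.06  1.46  0.02  1.35 -0.09]
shift [0.3898, -0.1655, 0.022] rot [-0.06, -0.04, -76.28]
[array([0.4887, 0.2804]), array([0.5645, 0.2566])]
[array([0.5597, 0.2582]), array([0.482 , 0.2812])]
```

```bash
python3 -m jog '[0.035,-0.015,0,0,0,-7, 0.07,-0.03,0,0,0,-14, 0.105,-0.045,0,0,0,-21, 0.14,-0.06,0,0,0,-28, 0.175,-0.075,0,0,0,-35]' 90 4; python3 go.py .5325 -.2814 .20 98.1
```

```text
time: 0.52
tcp_pos: [0.3678, -0.444, 0.2223]
orientation: [-0.0, 0.878, 0.478, -0.0]
wrist_force: [0.1, -0.9, 0.5]
width: 0.0618
grip_force: 0.0
t 0.52 tcp [ 0.3678 -0.444   0.2223] F [ 0.13 -0.87  0.54] w 0.0618 q [ 1.01  0.24 -0.25  1.58  0.06  1.33  0.18]
shift [0.2259, 0.0503, 0.0223] rot [-0.02, -0.01, -40.94]
```

```bash
python3 -m jog '[0.036,0.008,0,0,0,-7, 0.072,0.016,0,0,0,-14, 0.108,0.024,0,0,0,-21, 0.144,0.032,0,0,0,-28, 0.18,0.04,0,0,0,-35]'>/dev/null; python3 go.py .5325 -.2814 .20 98.1
```

```text
t 0.93 tcp [ 0.4997 -0.3153  0.2224] F [ 0.37 -0.59  0.11] w 0.0566 q [ 0.83  0.29 -0.42  1.54  0.12  1.34  0.44]
shift [0.0327, 0.034, 0.0223] rot [-0.02, -0.0, -5.95]
```

```bash
python3 -m jog '[0.0327,0.034,0.022,0,0,-5.95,0.0327,0.034,0.022,0,0,-5.95,0.0327,0.034,0.022,0,0,-5.95]'>/dev/null; python3 go.py .5325 -.2814 .20 98.1
python3 - <<'E'
from rig import *
import cv2,numpy as np
c=get_calibration("wrist");p,d=read_camera("wrist")
np.savez("w0.npz",p=p,d=d,K=c["intrinsics"],r=c["rvec"],t=c["tvec"]);cv2.imwrite("pics/w0.png",p);print(c)
E
```

```text
t 1.18 tcp [ 0.5332 -0.2788  0.1984] F [0.2  0.49 0.26] w 0.0563 q [ 0.77  0.33 -0.46  1.54  0.15  1.31  0.44]
shift [-0.0025, -0.0011, -0.0016] rot [-0.08, -0.2, 0.0]
{'intrinsics': array([[309.70691629,   0.        , 319.37792332],
       [  0.        , 309.70691629, 200.72596025],
       [  0.        ,   0.        ,   1.        ]]), 'rvec': array([-2.84132353, -0.20253324, -0.02806773]), 'tvec': array([-0.49010788, -0.36561671,  0.26849093])}
```

View pics/w0.png

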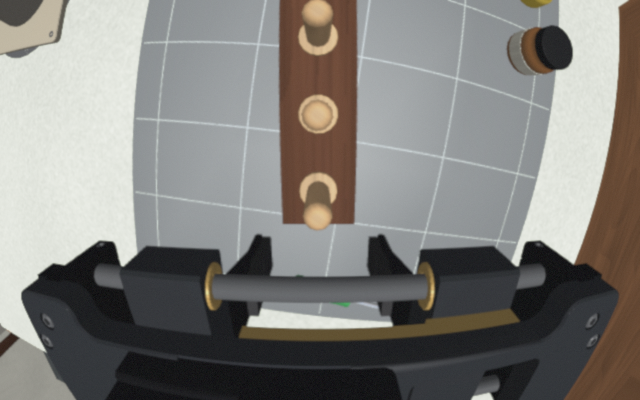

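The wrist view shows three posts in line. Their flanges are at about (318,190), (317,115) and (318,38), and the near post's top is at (317,215). I check these against predicted projections.

```bash
python3 - <<'E'
from h import *
p,d,K,R,t=load("w0")
O=-R.T@t.ravel();print("cam",O.round(4))
def ray(u,v):
    x=np.array([u-K[0,2],v-K[1,2]]);r=np.hypot(*x);th=r/K[0,0];return R.T@np.r_[x/r*np.sin(th),np.cos(th)]
hsv=cv2.cvtColor(p,cv2.COLOR_BGR2HSV)
for u,v,z in((318,188,.048),(317,216,.132),(317.5,115,.134),(318,37,.048)):
    r=ray(u,v);print(u,v,(O+r*(z-O[2])/r[2]).round(4))
E
python3 go.py .5325 -.2814 .20 98.1
```

```text
cam [ 0.5242 -0.2     0.3622]
318 188 [ 0.5338 -0.2805  0.048 ]
317 216 [ 0.5337 -0.2817  0.132 ]
317.5 115 [ 0.5231 -0.2041  0.134 ]
318 37 [ 0.5118 -0.1258  0.048 ]
t 1.23 tcp [ 0.5319 -0.2816  0.1994] F [-0.98 -1.6  -0.62] w 0.0564 q [ 0.78  0.33 -0.46  1.54  0.15  1.31  0.44]
shift [0.0001, 0.0006, -0.0006] rot [-0.09, -0.1, -0.22]
```

```bash
python3 -m jog '[0,0.001,0.037,0,0,0, 0,0.001,0.074,0,0,0, 0,0.001,0.111,0,0,0,0,0.001,0.111,0,0,0,0,0.001,0.111,0,0,0]'; python3 -m jog '[0,0,0,0,0,0,0,0,0,0,0,0,0,0,0,0,0,0,0,0,0,0,0,0,0,0,0,0,0,0]' 255 4;python3 -m jog '[0,0,0,0,0,0,0,0,0,0,0,0]'; python3 go.py .533 -.2814 .088 98.1
```

```text
time: 1.65
tcp_pos: [0.531, -0.2841, 0.089]
orientation: [-0.002, 0.659, 0.753, -0.001]
wrist_force: [0.1, -0.4, 1.3]
width: 0.0565
grip_force: 0.0
time: 2.07
tcp_pos: [0.5333, -0.2832, 0.0906]
orientation: [0.001, 0.658, 0.753, 0.0]
wrist_force: [0.2, 0.4, 0.9]
width: 0.0308
grip_force: 0.0
time: 2.23
tcp_pos: [0.5329, -0.2831, 0.09]
orientation: [0.0, 0.658, 0.753, -0.0]
wrist_force: [-0.8, -0.1, 3.2]
width: 0.0235
grip_force: 4.0
t 2.23 tcp [ 0.5329 -0.2831  0.09  ] F [-0.8  -0.11  3.17] w 0.0235 q [ 0.76  0.43 -0.44  1.65  0.2   1.1   0.4 ]
shift [0.0017, 0.0004, 0.002] rot [0.01, 0.03, -0.34]
```

```bash
f(){ grep -E 'tcp|force' | tr '\n' ' '; echo; }
python3 -m jog '[0,0.0015,0,0,0,0,0,0.0015,0,0,0,0,0,0.0015,0,0,0,0]'|f;python3 -m jog '[0,0,0,0,0,0]'|f;python3 -m jog '[0,0.001,0,0,0,0,0,0.001,0,0,0,0,0,0.001,0,0,0,0]'|f;python3 -m jog '[0,0,0,0,0,0]'|f;python3 -m jog '[0,-0.004,0,0,0,0,0,-0.004,0,0,0,0,0,-0.004,0,0,0,0]'|f;python3 -m jog '[0,0,0,0,0,0]'|f;python3 -m jog '[0,-0.001,0,0,0,0,0,-0.001,0,0,0,0,0,-0.001,0,0,0,0]'|f;python3 -m jog '[0,0,0,0,0,0]'|f;python3 go.py .533 -.2814 .088 98.1
```

```text
tcp_pos: [0.5341, -0.2831, 0.0899] wrist_force: [-3.5, 0.2, 6.5] grip_force: 4.1 
tcp_pos: [0.5341, -0.2831, 0.0899] wrist_force: [-4.0, -0.8, 5.1] grip_force: 4.1 
tcp_pos: [0.5349, -0.2831, 0.0899] wrist_force: [-4.8, -0.2, 5.4] grip_force: 4.1 
tcp_pos: [0.5349, -0.283, 0.0899] wrist_force: [-4.1, -1.2, 6.7] grip_force: 4.1 
tcp_pos: [0.5315, -0.283, 0.0896] wrist_force: [0.6, -0.2, 0.3] grip_force: 4.0 
tcp_pos: [0.5316, -0.283, 0.0896] wrist_force: [0.4, -0.0, 2.8] grip_force: 4.0 
tcp_pos: [0.5309, -0.2832, 0.0898] wrist_force: [2.4, 0.8, 1.7] grip_force: 4.0 
tcp_pos: [0.5308, -0.2832, 0.0898] wrist_force: [2.9, 0.4, 1.8] grip_force: 4.0 
t 3.57 tcp [ 0.5308 -0.2832  0.0898] F [2.91 0.44 1.79] w 0.0241 q [ 0.77  0.42 -0.44  1.66  0.2   1.1   0.41]
shift [0.0015, 0.0024, 0.0018] rot [0.05, 0.02, -0.32]
```

```bash
python3 -m jog '[0,0.0022,0,0,0,0,0,0.0022,0,0,0,0,0,0.0022,0,0,0,0,0,0.0022,0,0,0,0,0,0.0022,0,0,0,0]' 90 |tail -3;  python3 go.py .5223 -.203 .089 98.1
```

```text
wrist_force: [0.2, -1.9, 0.2]
width: 0.0492
grip_force: 0.0
t 3.98 tcp [ 0.5322 -0.283   0.0893] F [ 0.21 -1.91  0.23] w 0.0492 q [ 0.76  0.43 -0.44  1.66  0.2   1.1   0.41]
shift [0.0806, 0.001, 0.0003] rot [-0.04, -0.01, -0.34]
```

```bash
f(){ grep -E 'tcp|force|width' | tr '\n' ' '; echo; }
python3 -m jog '[0.03,0.001,0,0,0,-0.3,0.06,0.001,0,0,0,-0.3,0.0806,0.001,0,0,0,-0.3,0.0806,0.001,0,0,0,-0.3]' |f
python3 -m jog '[0,0,0,0,0,0,0,0,0,0,0,0,0,0,0,0,0,0,0,0,0,0,0,0,0,0,0,0,0,0]' 255 4|f;python3 -m jog '[0,0,0,0,0,0,0,0,0,0,0,0,0,0,0,0,0,0]'|f
python3 -m jog '[0,0.0015,0,0,0,0,0,0.0015,0,0,0,0,0,0.0015,0,0,0,0]'|f;python3 -m jog '[0,0,0,0,0,0]'|f;python3 -m jog '[0,0.001,0,0,0,0,0,0.001,0,0,0,0,0,0.001,0,0,0,0]'|f;python3 -m jog '[0,0,0,0,0,0]'|f;python3 -m jog '[0,-0.004,0,0,0,0,0,-0.004,0,0,0,0,0,-0.004,0,0,0,0]'|f;python3 -m jog '[0,0,0,0,0,0]'|f;python3 -m jog '[0,-0.001,0,0,0,0,0,-0.001,0,0,0,0,0,-0.001,0,0,0,0]'|f;python3 -m jog '[0,0,0,0,0,0]'|f;python3 go.py .5223 -.203 .089 98.1
```

```text
tcp_pos: [0.5227, -0.1978, 0.0897] wrist_force: [-0.9, 0.8, -0.2] width: 0.0561 grip_force: 0.0 
tcp_pos: [0.5225, -0.2038, 0.0894] wrist_force: [0.1, -0.4, 0.2] width: 0.0309 grip_force: 0.0 
tcp_pos: [0.5225, -0.2031, 0.0894] wrist_force: [0.0, 0.1, -0.9] width: 0.0239 grip_force: 4.0 
tcp_pos: [0.5242, -0.2027, 0.0895] wrist_force: [0.2, 0.4, -1.1] width: 0.0235 grip_force: 4.0 
tcp_pos: [0.5241, -0.2027, 0.0895] wrist_force: [0.5, 0.0, -0.9] width: 0.0239 grip_force: 4.0 
tcp_pos: [0.525, -0.2027, 0.0895] wrist_force: [0.4, -0.0, -0.8] width: 0.0236 grip_force: 4.0 
tcp_pos: [0.525, -0.2026, 0.0895] wrist_force: [-0.1, -0.5, -0.8] width: 0.0238 grip_force: 4.0 
tcp_pos: [0.521, -0.2033, 0.0896] wrist_force: [-0.7, 0.1, -1.4] width: 0.0238 grip_force: 4.0 
tcp_pos: [0.5212, -0.2033, 0.0897] wrist_force: [0.8, 0.2, -0.5] width: 0.0239 grip_force: 4.0 
tcp_pos: [0.5201, -0.2033, 0.0896] wrist_force: [0.1, -0.3, -1.4] width: 0.0235 grip_force: 4.0 
tcp_pos: [0.5202, -0.2033, 0.0896] wrist_force: [1.0, -0.2, -1.1] width: 0.024 grip_force: 4.0 
t 6.32 tcp [ 0.5202 -0.2033  0.0896] F [ 0.96 -0.15 -1.11] w 0.024 q [ 0.7   0.34 -0.48  1.77  0.18  1.07  0.3 ]
shift [0.0, 0.0021, 0.0006] rot [0.0, 0.01, -0.03]
```

Post 0 is firm (about 4 N reaction) and post 1 is loose (no reaction). On to hole 2.

```bash
python3 -m jog '[0,0.0021,0,0,0,0,0,0.0021,0,0,0,0,0,0.0021,0,0,0,0,0,0.0021,0,0,0,0,0,0.0021,0,0,0,0]' 90 |tail -3;  python3 go.py .511 -.124 .089 98.1
```

```text
wrist_force: [-0.2, 0.1, -0.4]
width: 0.0491
grip_force: 0.0
t 6.73 tcp [ 0.5223 -0.203   0.0896] F [-0.22  0.11 -0.41] w 0.0491 q [ 0.7   0.35 -0.48  1.77  0.18  1.07  0.29]
shift [0.0798, -0.0001, 0.0006] rot [0.01, 0.01, -0.03]
```

```bash
f(){ grep -E 'tcp|force|width' | tr '\n' ' '; echo; }
python3 -m jog '[0.03,0,0,0,0,0,0.06,0,0,0,0,0,0.0798,0,0,0,0,0,0.0798,0,0,0,0,0]' |f
python3 -m jog '[0,0,0,0,0,0,0,0,0,0,0,0,0,0,0,0,0,0,0,0,0,0,0,0,0,0,0,0,0,0]' 255 4|f;python3 -m jog '[0,0,0,0,0,0,0,0,0,0,0,0,0,0,0,0,0,0]'|f
python3 -m jog '[0,0.0015,0,0,0,0,0,0.0015,0,0,0,0,0,0.0015,0,0,0,0]'|f;python3 -m jog '[0,0.001,0,0,0,0,0,0.001,0,0,0,0,0,0.001,0,0,0,0]'|f;python3 -m jog '[0,0,0,0,0,0]'|f;python3 -m jog '[0,-0.004,0,0,0,0,0,-0.004,0,0,0,0,0,-0.004,0,0,0,0]'|f;python3 -m jog '[0,-0.001,0,0,0,0,0,-0.001,0,0,0,0,0,-0.001,0,0,0,0]'|f;python3 -m jog '[0,0,0,0,0,0]'|f
python3 -m jog '[0,0.0025,0,0,0,0,0,0.0025,0,0,0,0,0,0.0025,0,0,0,0,0,0.0025,0,0,0,0,0,0.0025,0,0,0,0]' 90 |tail -3;python3 go.py .4997 -.0448 .089 98.1
```

```text
tcp_pos: [0.5109, -0.1191, 0.0898] wrist_force: [0.4, 0.4, 0.9] width: 0.0559 grip_force: 0.0 
tcp_pos: [0.511, -0.1248, 0.0894] wrist_force: [-1.0, -0.2, 0.3] width: 0.031 grip_force: 0.0 
tcp_pos: [0.5109, -0.1242, 0.0894] wrist_force: [-0.7, -0.3, -1.2] width: 0.0238 grip_force: 4.0 
tcp_pos: [0.5126, -0.1238, 0.0895] wrist_force: [-0.7, -0.6, -1.2] width: 0.0239 grip_force: 4.0 
tcp_pos: [0.5136, -0.1236, 0.0895] wrist_force: [0.7, -1.3, 0.1] width: 0.0237 grip_force: 4.0 
tcp_pos: [0.5135, -0.1237, 0.0896] wrist_force: [-0.2, 0.2, -0.8] width: 0.0241 grip_force: 4.0 
tcp_pos: [0.5093, -0.1244, 0.0896] wrist_force: [-0.4, 0.6, -0.7] width: 0.0235 grip_force: 4.0 
tcp_pos: [0.5086, -0.1244, 0.0896] wrist_force: [0.0, -0.2, -0.8] width: 0.024 grip_force: 4.0 
tcp_pos: [0.5086, -0.1244, 0.0896] wrist_force: [-0.4, -0.4, -1.0] width: 0.0238 grip_force: 4.0 
wrist_force: [0.4, 0.1, -0.6]
width: 0.0494
grip_force: 0.0
t 9.32 tcp [ 0.5111 -0.124   0.0896] F [ 0.37  0.07 -0.57] w 0.0494 q [ 0.62  0.28 -0.53  1.85  0.16  1.05  0.16]
shift [0.08, -0.0001, 0.0006] rot [0.0, 0.0, -0.03]
```

```bash
f(){ grep -E 'tcp|force|width' | tr '\n' ' '; echo; }
python3 -m jog '[0.03,0,0,0,0,0,0.06,0,0,0,0,0,0.08,0,0,0,0,0,0.08,0,0,0,0,0]' |f
python3 -m jog '[0,0,0,0,0,0,0,0,0,0,0,0,0,0,0,0,0,0,0,0,0,0,0,0,0,0,0,0,0,0]' 255 4|f;python3 -m jog '[0,0,0,0,0,0,0,0,0,0,0,0,0,0,0,0,0,0]'|f
python3 -m jog '[0,0.0015,0,0,0,0,0,0.0015,0,0,0,0,0,0.0015,0,0,0,0]'|f;python3 -m jog '[0,0.0005,0,0,0,0,0,0.0005,0,0,0,0,0,0.0005,0,0,0,0]'|f;python3 -m jog '[0,0,0,0,0,0]'|f;python3 -m jog '[0,-0.0035,0,0,0,0,0,-0.0035,0,0,0,0,0,-0.0035,0,0,0,0]'|f;python3 -m jog '[0,0,0,0,0,0]'|f
python3 -m jog '[0,0.0015,0,0,0,0,0,0.0015,0,0,0,0,0,0.0015,0,0,0,0,0,0.0015,0,0,0,0,0,0.0015,0,0,0,0]' 90 |tail -3;python3 go.py .511 -.124 .088 98.1
```

```text
tcp_pos: [0.4994, -0.04, 0.0898] wrist_force: [0.3, 0.7, 0.2] width: 0.0562 grip_force: 0.0 
tcp_pos: [0.4999, -0.0456, 0.0895] wrist_force: [-0.1, -0.0, 0.1] width: 0.0308 grip_force: 0.0 
tcp_pos: [0.4997, -0.045, 0.0894] wrist_force: [0.1, -1.2, -1.1] width: 0.0239 grip_force: 4.0 
tcp_pos: [0.501, -0.0447, 0.0895] wrist_force: [-3.9, 0.2, 2.8] width: 0.0245 grip_force: 4.0 
tcp_pos: [0.5016, -0.0446, 0.0896] wrist_force: [-4.2, -0.0, 4.3] width: 0.0247 grip_force: 4.0 
tcp_pos: [0.5016, -0.0446, 0.0896] wrist_force: [-5.0, -0.8, 3.9] width: 0.0249 grip_force: 4.1 
tcp_pos: [0.4986, -0.0449, 0.0896] wrist_force: [1.0, 0.1, -0.9] width: 0.0242 grip_force: 4.0 
tcp_pos: [0.4986, -0.0449, 0.0896] wrist_force: [0.3, -0.4, -1.7] width: 0.0239 grip_force: 4.0 
wrist_force: [0.9, 0.3, -0.6]
width: 0.0493
grip_force: 0.0
t 11.65 tcp [ 0.4999 -0.0448  0.0895] F [ 0.88  0.29 -0.56] w 0.0493 q [ 0.53  0.24 -0.59  1.91  0.15  1.04  0.02]
shift [-0.08, -0.0001, 0.0016] rot [0.01, 0.0, -0.03]
```

Post 3 is firm, so 1 and 2 are the loose ones. I go back to post 2, grip it firmly and lift.

```bash
f(){ grep -E 'tcp|force|width' | tr '\n' ' '; echo; }
python3 -m jog '[-0.03,0,0,0,0,0,-0.06,0,0,0,0,0,-0.08,0,0.0015,0,0,0,-0.08,0,0.0015,0,0,0,-0.08,0,0.0015,0,0,0]' |f
python3 -m jog '[0,0,0,0,0,0,0,0,0,0,0,0,0,0,0,0,0,0,0,0,0,0,0,0,0,0,0,0,0,0]' 255 20|f;python3 -m jog '[0,0,0,0,0,0,0,0,0,0,0,0,0,0,0,0,0,0]'|f
python3 -m jog '[0,0,-0.01,0,0,0,0,0,-0.03,0,0,0,0,0,-0.06,0,0,0,0,0,-0.09,0,0,0,0,0,-0.125,0,0,0]'|f;python3 -m jog '[0,0,0,0,0,0,0,0,0,0,0,0]'|f;python3 go.py .4853 .2808 .214 98.1;python3 go.py .5621 .2574 .214 98.1
```

```text
tcp_pos: [0.5109, -0.125, 0.0879] wrist_force: [1.0, 1.0, 0.2] width: 0.0565 grip_force: 0.0 
tcp_pos: [0.5111, -0.1235, 0.0881] wrist_force: [-0.6, -0.7, -0.3] width: 0.0306 grip_force: 0.0 
tcp_pos: [0.511, -0.124, 0.088] wrist_force: [-0.0, 1.0, -0.8] width: 0.0231 grip_force: 20.0 
tcp_pos: [0.5103, -0.1237, 0.2144] wrist_force: [0.9, -1.0, -0.9] width: 0.0234 grip_force: 20.0 
tcp_pos: [0.5122, -0.1242, 0.2156] wrist_force: [0.9, -0.9, -1.4] width: 0.023 grip_force: 20.0 
t 13.32 tcp [ 0.5122 -0.1242  0.2156] F [ 0.93 -0.88 -1.42] w 0.023 q [ 0.65  0.16 -0.55  1.71  0.09  1.29  0.23]
shift [0.4047, 0.0302, 0.0009] rot [0.23, 0.12, -0.04]
t 13.32 tcp [ 0.5122 -0.1242  0.2156] F [ 0.93 -0.88 -1.42] w 0.023 q [ 0.65  0.16 -0.55  1.71  0.09  1.29  0.23]
shift [0.3708, 0.103, 0.0012] rot [0.23, 0.12, -0.04]
```

```bash
python3 -m jog '[0.035,0.01,-0.012,0,0,0, 0.07,0.02,-0.012,0,0,0, 0.11,0.03,-0.012,0,0,0, 0.15,0.04,-0.012,0,0,0, 0.19,0.052,-0.012,0,0,0]'>/dev/null;python3 -m jog '[0.035,0.01,0,0,0,0, 0.07,0.02,0,0,0,0, 0.11,0.03,0,0,0,0, 0.125,0.035,0,0,0,0,0.125,0.035,0,0,0,0]'>/dev/null;python3 -m jog '[0,0,0,0,0,0,0,0,0,0,0,0]'>/dev/null;python3 go.py .5621 .2574 .214 98.1
python3 - <<'E'
from rig import *
import cv2,numpy as np
c=get_calibration("wrist");p,d=read_camera("wrist")
np.savez("w1.npz",p=p,d=d,K=c["intrinsics"],r=c["rvec"],t=c["tvec"]);cv2.imwrite("pics/w1.png",p)
p,d=read_camera("side");cv2.imwrite("pics/s1.png",p[60:400,150:450]);
E
```

```text
t 14.32 tcp [0.5528 0.1988 0.2241] F [-0.06 -0.42 -1.16] w 0.0233 q [ 0.17  0.34 -0.74  1.53  0.23  1.37 -0.45]
shift [0.0567, 0.0174, 0.0101] rot [-0.09, 0.05, -0.08]
```

View pics/w1.png

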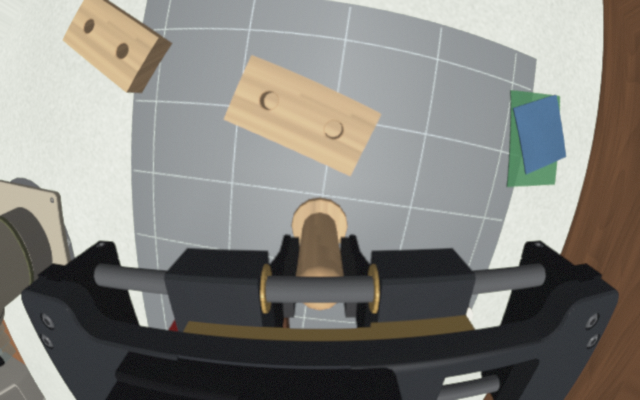

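The repair block's hole mouths are at about (269,100) and (333,129). The held post's flange spans columns 292–347 with its upper edge at row 198.

```bash
cat > w.py <<'E'
import sys
from h import *
p,d,K,R,t=load(sys.argv[1]);O=-R.T@t.ravel()
def ray(u,v):
    x=np.array([u-K[0,2],v-K[1,2]]);r=np.hypot(*x);th=r/K[0,0];return R.T@np.r_[x/r*np.sin(th),np.cos(th)]
def on(u,v,z): r=ray(u,v);return (O+r*(z-O[2])/r[2])[:2].round(4)
def proj(P):
    c=R@P+t.ravel();h=np.hypot(c[0],c[1]);return K[:2,2]+K[0,0]*np.arctan2(h,c[2])*c[:2]/h
E
python3 - w1 <<'E'
exec(open('w.py').read())
print(on(269,100,.04),on(333,129,.04))
tcp=np.array([0.5528,0.1988,.2241]);a=np.linspace(0,2*np.pi,60)
# flange rims as if the post axis were on the TCP
for z in (tcp[2]-.040,tcp[2]-.048):
    q=np.array([proj(np.array([tcp[0]+.02*np.cos(i),tcp[1]+.02*np.sin(i),z])) for i in a]);print(q.min(0).round(1),q.max(0).round(1))
print(on(319.5,198,tcp[2]-.040),"row198 edge; expected y edge",tcp[1]+.02*.99)
E
```

```text
[0.4864 0.2807] [0.5616 0.2575]
[288.4 197.2] [344.9 249.9]
[289.4 194. ] [344.1 245.2]
[0.5521 0.2183] row198 edge; expected y edge 0.21860000000000002
```

```bash
python3 go.py .561 .2583 .125 98.1; python3 -m jog '[0.03,0.009,0,0,0,0,0.058,0.0165,0,0,0,0,0.058,0.0165,0.04,0,0,0,0.058,0.0165,0.08,0,0,0,0.058,0.0165,0.095,0,0,0]' >/dev/null;  python3 -m jog '[0,0,0,0,0,0,0,0,0,0,0,0,0,0,0,0,0,0]' >/dev/null;python3 go.py .561 .2583 .0885 98.1
```

```text
t 14.42 tcp [0.5531 0.1983 0.2246] F [-0.57 -0.19 -1.75] w 0.023 q [ 0.17  0.34 -0.74  1.53  0.23  1.37 -0.45]
shift [0.0585, 0.0162, 0.0995] rot [-0.04, 0.05, -0.16]
t 15.08 tcp [0.5622 0.2596 0.132 ] F [ 1.27 -0.22 -0.62] w 0.0232 q [ 0.05  0.48 -0.72  1.56  0.33  1.22 -0.59]
shift [-0.0011, -0.0015, 0.0434] rot [0.14, -0.03, -0.1]
```

```bash
f(){ grep -E 'tcp|force|width' | tr '\n' ' '; echo; }
python3 -m jog '[-0.001,-0.001,0.01,0,0,0,-0.001,-0.001,0.018,0,0,0,-0.001,-0.001,0.026,0,0,0]' |f;  python3 -m jog '[0,0,0,0,0,0,0,0,0,0,0,0]'|f;python3 go.py .561 .2583 .0885 98.1
```

```text
tcp_pos: [0.5606, 0.2584, 0.1039] wrist_force: [1.0, -0.2, -1.1] width: 0.0233 grip_force: 20.0 
tcp_pos: [0.56, 0.2584, 0.1035] wrist_force: [0.1, 0.6, -0.1] width: 0.0234 grip_force: 20.0 
t 15.5 tcp [0.56   0.2584 0.1035] F [ 0.1   0.57 -0.12] w 0.0234 q [ 0.04  0.5  -0.71  1.59  0.35  1.18 -0.61]
shift [-0.0003, 0.001, 0.015] rot [-0.06, 0.02, -0.03]
```

Now 10 mm into the hole without contact; continue down.

```bash
f(){ grep -E 'tcp|force|width' | tr '\n' ' '; echo; }
python3 -m jog '[0,0.001,0.006,0,0,0,0,0.001,0.011,0,0,0,0,0.001,0.0145,0,0,0,0,0.001,0.0145,0,0,0]' |f;  python3 -m jog '[0,0,0,0,0,0]'|f;python3 -m jog '[0,0,0.001,0,0,0,0,0,0.001,0,0,0]'|f
python3 -m jog '[0,0,0,0,0,0,0,0,0,0,0,0,0,0,0,0,0,0,0,0,0,0,0,0]' 130|f;python3 -m jog '[0,0,0,0,0,0,0,0,-0.03,0,0,0,0,0,-0.06,0,0,0,0,0,-0.095,0,0,0,0,0,-0.13,0,0,0]' |f
python3 go.py .5223 -.203 .214 98.1
```

```text
tcp_pos: [0.5609, 0.2585, 0.0885] wrist_force: [0.6, 0.1, -0.9] width: 0.0234 grip_force: 20.0 
tcp_pos: [0.5611, 0.2587, 0.0893] wrist_force: [0.2, -0.1, -0.3] width: 0.0232 grip_force: 20.0 
tcp_pos: [0.5613, 0.2588, 0.0886] wrist_force: [-0.3, -1.1, -0.4] width: 0.0233 grip_force: 20.0 
tcp_pos: [0.5614, 0.2588, 0.0887] wrist_force: [-0.6, 0.2, -0.6] width: 0.0396 grip_force: 0.0 
tcp_pos: [0.5608, 0.2586, 0.2198] wrist_force: [0.8, -0.6, -0.1] width: 0.0426 grip_force: 0.0 
t 16.83 tcp [0.5608 0.2586 0.2198] F [ 0.83 -0.57 -0.14] w 0.0426 q [ 0.06  0.41 -0.75  1.45  0.28  1.38 -0.56]
shift [-0.4516, -0.1031, 0.006] rot [-0.04, 0.01, -0.02]
```

```bash
python3 -m jog '[-0.04,-0.009,0,0,0,0,-0.08,-0.018,0,0,0,0,-0.12,-0.027,0,0,0,0,-0.16,-0.036,0,0,0,0,-0.2,-0.046,0,0,0,0]' 90 >/dev/null; python3 -m jog '[-0.04,-0.009,0,0,0,0,-0.08,-0.018,0,0,0,0,-0.12,-0.027,0,0,0,0,-0.16,-0.036,0,0,0,0,-0.2,-0.046,0,0,0,0]' >/dev/null; python3 -m jog '[-0.04,-0.009,0,0,0,0,-0.05,-0.011,0,0,0,0,-0.05,-0.011,0,0,0,0,-0.05,-0.011,0,0,0,0]'>/dev/null;python3 go.py .5223 -.203 .088 98.1
```

```text
t 18.0 tcp [ 0.5223 -0.2016  0.2185] F [0.46 0.59 0.58] w 0.0564 q [ 0.74  0.23 -0.53  1.62  0.12  1.32  0.33]
shift [-0.0015, -0.0003, 0.1305] rot [0.0, -0.02, -0.11]
```

```bash
f(){ grep -E 'tcp|force|width' | tr '\n' ' '; echo; }
python3 -m jog '[-0.001,0,0.035,0,0,0,-0.001,0,0.07,0,0,0,-0.001,0,0.105,0,0,0,-0.001,0,0.13,0,0,0,-0.001,0,0.13,0,0,0]' |f
python3 -m jog '[0,0,0,0,0,0,0,0,0,0,0,0,0,0,0,0,0,0]' |f; python3 go.py .5223 -.203 .088 98.1
python3 -m jog '[0,0,0,0,0,0,0,0,0,0,0,0,0,0,0,0,0,0,0,0,0,0,0,0,0,0,0,0,0,0]' 255 20|f;python3 -m jog '[0,0,0,0,0,0,0,0,0,0,0,0,0,0,0,0,0,0]'|f
```

```text
tcp_pos: [0.5199, -0.1993, 0.0837] wrist_force: [-0.4, 0.7, -0.8] width: 0.0564 grip_force: 0.0 
tcp_pos: [0.5242, -0.2021, 0.0909] wrist_force: [-1.0, 0.3, -0.1] width: 0.0564 grip_force: 0.0 
t 18.67 tcp [ 0.5242 -0.2021  0.0909] F [-0.97  0.25 -0.14] w 0.0564 q [ 0.72  0.35 -0.51  1.76  0.19  1.07  0.28]
shift [-0.0006, -0.002, 0.0029] rot [0.18, 0.1, 0.01]
tcp_pos: [0.5227, -0.2023, 0.0888] wrist_force: [0.7, 0.0, -0.5] width: 0.0306 grip_force: 0.0 
tcp_pos: [0.5225, -0.2022, 0.0884] wrist_force: [-0.2, -0.5, -0.4] width: 0.0232 grip_force: 20.0
```

Lift and carry to block hole 1.

```bash
f(){ grep -E 'tcp|force|width' | tr '\n' ' '; echo; }
python3 -m jog '[0,0,-0.01,0,0,0,0,0,-0.03,0,0,0,0,0,-0.065,0,0,0,0,0,-0.1,0,0,0,0,0,-0.138,0,0,0]'|f;python3 -m jog '[0,0,0,0,0,0,0,0,0,0,0,0]'|f;python3 go.py .4853 .2808 .226 98.1
```

```text
tcp_pos: [0.522, -0.2018, 0.2283] wrist_force: [0.6, -0.2, -2.0] width: 0.0234 grip_force: 20.0 
tcp_pos: [0.5238, -0.2025, 0.2295] wrist_force: [0.0, -0.6, -1.8] width: 0.0232 grip_force: 20.0 
t 19.92 tcp [ 0.5238 -0.2025  0.2295] F [ 0.04 -0.64 -1.76] w 0.0232 q [ 0.75  0.23 -0.53  1.6   0.12  1.34  0.34]
shift [0.4839, 0.0297, 0.0023] rot [0.24, 0.16, -0.03]
```

```bash
python3 -m jog '[0.04,0.002,0,0,0,0,0.08,0.005,0,0,0,0,0.12,0.007,0,0,0,0,0.16,0.01,0,0,0,0,0.2,0.012,0,0,0,0]'>/dev/null; python3 -m jog '[0.04,0.002,0,0,0,0,0.08,0.005,0,0,0,0,0.12,0.007,0,0,0,0,0.16,0.01,0,0,0,0,0.2,0.012,0,0,0,0]'>/dev/null; python3 -m jog '[0.02,0.002,0,0,0,0,0.02,0.002,0,0,0,0,0.02,0.002,0,0,0,0,0.02,0.002,0,0,0,0]'>/dev/null
python3 go.py .4853 .2808 .226 98.1
python3 - <<'E'
from rig import *
import cv2,numpy as np
c=get_calibration("wrist");p,d=read_camera("wrist")
np.savez("w2.npz",p=p,d=d,K=c["intrinsics"],r=c["rvec"],t=c["tvec"]);cv2.imwrite("pics/w2.png",p)
E
```

```text
t 21.08 tcp [0.4893 0.2162 0.2257] F [ 0.14 -0.36 -1.27] w 0.0233 q [ 0.24  0.22 -0.84  1.66  0.17  1.34 -0.49]
shift [0.0645, 0.0051, -0.0003] rot [-0.08, 0.04, -0.06]
```

View pics/w2.png

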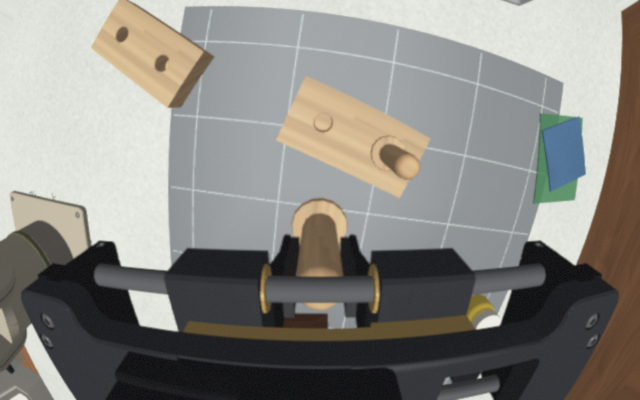

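The first post stands home in its hole at (390,155). The free hole is at (323,122), and the held post sits as the first one did.

```bash
f(){ grep -E 'tcp|force|width' | tr '\n' ' '; echo; }
python3 - w2 <<'E'
exec(open('w.py').read())
print(on(323,122.5,.04))
E
python3 -m jog '[0.03,0.002,0,0,0,0,0.065,0.0045,0,0,0,0,0.065,0.0045,0.035,0,0,0,0.065,0.0045,0.07,0,0,0,0.065,0.0045,0.095,0,0,0]' >/dev/null;  python3 -m jog '[0,0,0,0,0,0,0,0,0,0,0,0,0,0,0,0,0,0]' |f;python3 go.py .485 .2815 .104 98.1
```

```text
[0.486  0.2805]
tcp_pos: [0.4858, 0.282, 0.1333] wrist_force: [1.1, 0.1, -0.2] width: 0.0237 grip_force: 20.0 
t 21.8 tcp [0.4858 0.282  0.1333] F [ 1.12  0.13 -0.21] w 0.0237 q [ 0.08  0.38 -0.83  1.71  0.3   1.19 -0.69]
shift [-0.0004, -0.0009, 0.0293] rot [0.1, -0.03, -0.11]
```

```bash
f(){ grep -E 'tcp|force|width' | tr '\n' ' '; echo; }
python3 -m jog '[0,-0.0005,0.01,0,0,0,0,-0.0005,0.018,0,0,0,0,-0.0005,0.028,0,0,0]' |f;  python3 -m jog '[0,0,0,0,0,0,0,0,0,0,0,0]'|f;python3 go.py .485 .2815 .0885 98.1
```

```text
tcp_pos: [0.4849, 0.2822, 0.1038] wrist_force: [0.0, 0.7, -1.9] width: 0.023 grip_force: 20.0 
tcp_pos: [0.4838, 0.2819, 0.1029] wrist_force: [0.2, 0.0, -0.8] width: 0.0232 grip_force: 20.0 
t 22.22 tcp [0.4838 0.2819 0.1029] F [ 0.23  0.02 -0.77] w 0.0232 q [ 0.07  0.41 -0.82  1.74  0.33  1.13 -0.71]
shift [-0.0005, 0.0011, 0.0144] rot [-0.07, 0.02, -0.03]
```

```bash
f(){ grep -E 'tcp|force|width' | tr '\n' ' '; echo; }
python3 -m jog '[0,0.001,0.006,0,0,0,0,0.001,0.01,0,0,0,0,0.001,0.0135,0,0,0,0,0.001,0.0135,0,0,0]' |f;  python3 -m jog '[0,0,0,0,0,0]'|f;python3 -m jog '[0,0,0.001,0,0,0,0,0,0.001,0,0,0]'|f
python3 -m jog '[0,0,0,0,0,0,0,0,0,0,0,0,0,0,0,0,0,0,0,0,0,0,0,0]' 130|f;python3 -m jog '[0,0,0,0,0,0,0,0,-0.03,0,0,0,0,0,-0.06,0,0,0,0,0,-0.095,0,0,0,0,0,-0.13,0,0,0]' |f
python3 -m jog '[-0.04,0,0,0,0,0,-0.08,0,0,0,0,0,-0.12,0,0,0,0,0,-0.12,0,0,0,0,0,-0.12,0,0,0,0,0]'|f
python3 - <<'E'
from rig import *
import cv2,numpy as np
for n in("scene","side"):
    p,d=read_camera(n);c=get_calibration(n)
    cv2.imwrite(f"pics/{n}1.png",p);np.savez(f"{n}1.npz",p=p,d=d,K=c["intrinsics"],r=c["rvec"],t=c["tvec"])
c=get_calibration("wrist");p,d=read_camera("wrist");cv2.imwrite("pics/w3.png",p)
a=cv2.imread("pics/scene1.png")[100:300,200:440]
cv2.imwrite("pics/f.png",np.hstack([cv2.resize(a,(400,333)),cv2.resize(p,(400,250))[:333] if 0 else cv2.copyMakeBorder(cv2.resize(p,(400,250)),0,83,0,0,0)]))
from h import *
for n in("scene1","side1"):
    p,d,X=cloud(n);x,y,z=np.moveaxis(X,-1,0)
    m=((d>0)&(x>.44)&(x<.62)&(y>.2)&(y<.33)&(z>.06)&(z<.15)).astype(np.uint8)
    k,l,st,ce=cv2.connectedComponentsWithStats(m)
    for i in range(1,k):
        if st[i,4]>20:q=X[l==i];print(n,st[i,4],np.median(q,0).round(3),q[:,2].max().round(4))
E
```

```text
tcp_pos: [0.4849, 0.2821, 0.0892] wrist_force: [0.8, 0.5, -1.0] width: 0.0233 grip_force: 20.0 
tcp_pos: [0.4851, 0.2823, 0.0898] wrist_force: [0.5, -0.4, -0.8] width: 0.0232 grip_force: 20.0 
tcp_pos: [0.4853, 0.2823, 0.0891] wrist_force: [-0.2, -1.0, -1.4] width: 0.0233 grip_force: 20.0 
tcp_pos: [0.4853, 0.2823, 0.0892] wrist_force: [1.0, -1.3, -0.5] width: 0.0395 grip_force: 0.0 
tcp_pos: [0.4848, 0.2822, 0.2204] wrist_force: [0.5, 1.0, 0.5] width: 0.0428 grip_force: 0.0 
tcp_pos: [0.5028, 0.1605, 0.2191] wrist_force: [-0.6, 0.6, -0.6] width: 0.0423 grip_force: 0.0 
scene1 161 [0.493 0.274 0.101] 0.1324
scene1 176 [0.568 0.251 0.102] 0.1336
side1 236 [0.557 0.268 0.11 ] 0.1393
side1 232 [0.483 0.291 0.111] 0.1385
```

View pics/f.png

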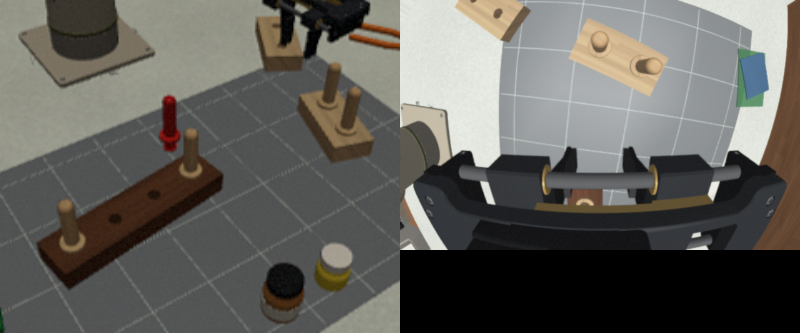

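Both loose posts stand upright and fully home in the repair block, at about (330,85) and (350,105) in the left crop. Both tops measure about 0.134 m. The firm posts are still in the base and the jars look untouched.

```bash
python3 -c "from rig import *; print(finish_job())"
```

```text
the job is handed in; nothing more can be done
None
```

The two middle posts in the base (holes 1 and 2) were the loose ones; both now stand upright and fully home in the repair block, with the two firm end posts left in place, and the job is handed in.

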